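Throw the cable stripper's feed lever into the marked gate notch

ROBOT

A 6-joint arm with a two-finger parallel gripper is mounted at the origin on the work surface. World frame = base frame: x ahead of the robot, y to its left, z up, the work surface at z = 0. Lengths are in m, angles in rad, forces in N, time in s.
With the tool pointing down it reaches from about 0.3 to 0.775 m from the base axis. Payload 14.6 kg.
Tool frame: the origin (TCP) lies midway between the tips of the shut fingers; the grasp point (between the pads) lies 19 mm behind it; z points along the fingers, y is the line along which they close (so a half turn about z gives the same grasp; the last joint's range is limited). The gripper opens to 85 mm and grips with 20 to 120 N. Pads are 22 mm wide; open, the fingers measure 114 mm over their backs; the gripper's body (76 mm by 85 mm) begins 54 mm behind the grasp point. The pads swing forward as they close: fully open they stand 13 mm farther back than shut.
Start: joints at [-1.262, 0.3, 1.521, -0, 1.321, -0.067], TCP at [0.202, -0.512, 0.231] pointing down, gripper open.
Joint ranges: [-3.03, 3.03], [-0.79, 2.21], [0.23, 2.52], [-1.04, 4.18], [0, 3.07], [-2.55, 2.55]. Speed limits (rad/s): [2.22, 2.22, 2.57, 3.14, 3.14, 3.14].

INTERFACE

Orientations are given as [roll, pitch, yaw] about the fixed x, y, z axes, in that order (R = Rz(yaw) Ry(pitch) Rx(roll)).
In Python, from cell import r, vision gives the robot as it stands.
- The arm moves only by the tool play_rows, never from a script. Its argument "deltas" is one flat list of numbers, 4 for each row, row after row: the shift along the tool's x, y, z in mm, then the turn about the tool's z in rad. A call has 1 to 10 rows; each row is the pose to reach, as a shift and turn from the pose commanded when the call began, along the tool's axes at that moment; what a row does not reach only later rows make up. A row lasts 1/10 s, in which the tool goes at most 50 mm and 8.59 degrees, less where a joint would pass 70% of its speed; a pose out of reach is approached as far as the arm can. A call with a gripper value outside its range is refused whole. "claw" is the finger opening in mm, from 0 to 85.4, set as the call begins (left out, the last holds). The fingers move at their own pace and stop on an object; "squeeze" is the grip in N (left out, the last holds). Time passes only in rows, so rows that repeat a pose let the fingers close. It gives the time, the measured TCP pose, the force, the opening and the grip force at its end, in the units of the state.
- r.observe(): the state, without advancing time (a new reading comes with each control period).
- vision.grab_frame(name): name is "scene" or "top"; returns (picture, depth): 384x512x3 uint8, blue, green, red; 384x512 float32, m along the optical axis (not along the pixel's ray), 0 where there is no reading.
- vision.calibration(name): a dict with "fx", "fy", "cx", "cy" (pixels), "world_from_camera" (4x4, takes a point from camera to world coordinates). Camera axes: x right, y down, z forward; pixel columns grow to the right and rows downward; lengths in m; the calibration is good to about 2 mm. A picture is of the moment at which its call begins. calibration takes no time and is no camera call.
- r.finish_job(): hands the job in; it is judged then, once.
Trained networks look in the newest picture that a camera, given by its name, has taken for a name from the list of things; names that differ only in an ending like _2 or _b are one class to them, and where a whole thing is asked for, a point or a joint stands for the part that bears it (a point fixed in the world has none). Each returns a list of dicts, best first, with "conf" (0 to 1); they miss things now and then, are a little off and sometimes report something else, mostly with a low value. They report only what shows in the picture. A call takes as long as a camera call.
- vision.search_frame(camera, thing): "centre" ([x, y, z] in m, in the coordinates of the camera as it stood for that picture, good to about 4 mm: the middle of the surface that is visible of it).
- vision.regions_of(camera, thing): "pixels" (384x512 bool, what is visible of it).
- vision.tip_of(camera, thing): "centre" ([x, y, z] in m, in the coordinates of the camera as it stood for that picture, good to about 4 mm: a listed point, or the origin of a listed thing).
The state is a dict: "clock": time; "qpos": joint angles; "dq": joint speeds; "joint_efforts": joint torques, N m; "ee_pos": TCP position; "orientation": TCP orientation; "force": force on the tool from outside, world axes, zero at the start; "wrist_torque": the same for the moment, N m; "width": finger opening in m; "finger_force": force on a finger pad.
Only numpy, scipy, OpenCV 4.12 (cv2) and the standard library are available. Lean on these libraries where they do the work, as an engineer would, in place of code of your own. Each camera call takes 0.05 s, during which the arm holds its last target. There are 200 camera calls.

TASK

The bench cable stripper stands in park. Take its feed lever by the ball knob, draw it sideways, towards the robot's side, out of the wide park notch, carry it along the gate without letting it drop into a wrong notch, and let it spring fully home in the narrow notch nearest the tall marker screw; then let go of it. Leave the power supply, fan and screwdriver on the bench as they lie.

Things in the scene. Friction and masses are not known exactly. Their poses are not given: they have to be found in the camera images.
- stripper: Bench cable stripper, fixed on the bench: green gearbox 170 x 210 mm with a flat top (deck) 150 mm above the bench, motor behind it (+x), feed rollers on its left (+y). Origin on the bench straight below the lever's pivot; x points away from the operator, y along the gate's slot, z up. By the slot only the lever stands higher than 190 mm above the bench.
- pivot (a point): The lever's hidden pivot, 23.5 mm above the stripper's origin. The lever is a steel shank with a ball knob on top; where it passes the slot of the gate, 130 mm above the pivot, it is square, 10 x 10 mm, so it drops only when it squarely faces a notch (within a millimetre or two) and otherwise rides on the teeth.
- slot (a point): Nominal middle of the gate's slot, 155 mm above the bench (plate top). The gate is a bare steel plate 4 mm thick; its slot runs along y from -73 to +66 mm. On the far (+x) side are notches 10 mm deep: wide park notch (34 mm) centred at y = -56, narrow ones (14.5 mm) at -14, +16 and +46, with teeth between. Before the teeth the slot is 17 mm wide: the shank passes with 7 mm to spare.
- gate_screw (a point): Head of one of the two screws that clamp the gate through slotted holes, at y = -55 mm on the machine. The gate was set by hand: it sits, with all its notches, up to 9 mm to either side (y) of the figures given, differently each time, so the notch must be felt for.
- feed_swing (a joint): Swing of the lever along the gate in rad: 0 upright, positive leans it to the machine's +y. In park it is about -0.41; the shank meets the gate 130 mm above the pivot, so a notch at y lies at atan(y / 130 mm): about -0.11, +0.12, +0.34. Friction takes about 1 N at the knob (2 N while it rides on a tooth); it stays where it is left.
- feed_lever (a joint): Sideways lean of the lever in rad: 0 is fully home in a notch, positive leans it to the machine's -x (towards the operator). A spring pushes it to 0 with about 2.5 N at the knob when home and 4 N when drawn out. It rides on the teeth at 0.065 to 0.08, and the slot's plain side stops it at about 0.13.
- knob (a point): Centre of the lever's black ball knob, 35 mm in diameter. With the hand grip straight it lies 215 mm from the pivot, in the machine's frame at (-215 sin lean, 215 cos lean sin swing, 23.5 + 215 cos lean cos swing) mm. The hand grip is pinned in a fork 57 mm below the knob: drawn to -x it takes the lever along; pushed to +x it only folds, so the spring alone puts the lever home.
- shank (a point): Point on the axis of the lever's 10 mm square shank where it passes the gate, 130 mm from the pivot.
- marker: The marker screw, a steel thumb screw with a knurled head 20 mm in diameter, 24 mm tall, fixed in the deck 40 mm beyond (+x of) the slot's line, beside one of the three narrow notches (at that notch's nominal y, given above, before the gate's shift). Low cap screws, 4 mm high, sit beside the other two. Origin at its foot; axes parallel to the machine's.
- psu: A computer power supply, grey steel box 140 x 150 x 86 mm, standing to one side of the machine; leave alone. Origin at the centre of its underside.
- fan: A black case fan 92 x 92 x 25 mm lying flat on the bench; leave alone. Origin at the centre of its underside.
- screwdriver: A screwdriver 200 mm long with a red handle lying on the bench across the operator's side of the machine; leave alone. Origin on its axis line, under the tool.

How it is judged:
At the end, for the whole second after the job is handed in: The lever has sprung home (lean under 0.02 rad) in the narrow notch nearest the marker screw (shank within 14 mm of the screw along the gate), at rest and let go (value of joint feed_lever below 0.02 rad and y of shank in the frame of marker between -0.014 and 0.014 m and velocity of joint feed_swing between -0.05 and 0.05 rad/s); the robot touches nothing.
It fails at once if the lever drops into a notch other than park and the marked one (value of joint feed_lever below 0.04 rad and y of shank in the frame of stripper above -0.029 m and (y of shank in the frame of marker above 0.0155 m or y of shank in the frame of marker below -0.0155 m)).
It fails at once if a bystander is moved more than 20 mm (distance of any of psu, fan, screwdriver from where it was at the start of the episode above 0.02 m).
It also fails if it takes over 40 s, if anything falls off the work surface, if the arm or the gripper's body presses on something with over 40 N, if the wrist force passes 120 N, or if a joint passes its speed limit or range.

## Working session

There is one attempt and no reset: what is moved stays moved. The work goes in short steps, Python scripts to look and compute and a tool call to move; the robot and the scene stay as the last step left them, time stands still between calls to the robot, and variables do not carry over. Pictures are saved under pics/ and viewed, at most 10 in all, crops included, and the job is handed in when it is done.

Besides the shell and the picture viewer there is one more tool, called after ">>>" as name(argument=value, ...) on one line, values as JSON. play_rows: Moves the arm, as the interface text tells. Its arguments: {"type":"object","properties":{"deltas":{"type":"array"},"claw":{"type":"number"},"squeeze":{"type":"number"}},"required":["deltas"]}

```bash
mkdir -p pics; cat > h.py <<'E'
from cell import r, vision
import numpy as np, cv2
def W(cam,p):
    T=np.array(vision.calibration(cam)["world_from_camera"]);return (T@np.r_[p,1])[:3]
def find(cam,names,fn=None):
    fn=fn or vision.tip_of
    for n in names:
        for d in fn(cam,n)[:2]: print(cam,n,round(d["conf"],2),np.round(W(cam,d["centre"]),4))
E
python3 - <<'E'
from h import *
for c in("scene","top"):
    im,d=vision.grab_frame(c);cv2.imwrite(f"pics/{c}0.png",im)
    find(c,["stripper","pivot","knob","shank","slot","gate_screw","marker","psu","fan","screwdriver"])
s=r.observe();print(s["clock"],s["ee_pos"],s["orientation"],s["force"])
E
```

```text
scene stripper 0.55 [ 5.769e-01 -3.990e-02 -1.000e-04]
scene knob 0.57 [ 0.586  -0.1198  0.2233]
scene knob 0.28 [ 0.5824 -0.0923  0.1455]
scene shank 0.49 [ 0.5799 -0.0943  0.1454]
scene slot 0.85 [ 0.5677 -0.0376  0.1587]
scene gate_screw 0.73 [ 0.5811 -0.0926  0.1426]
scene gate_screw 0.67 [ 0.5503 -0.1004  0.1549]
scene marker 0.44 [ 0.6046 -0.0125  0.1528]
scene psu 0.94 [ 0.6232 -0.3273 -0.0026]
scene fan 0.62 [ 0.5541  0.3034 -0.0013]
scene fan 0.46 [ 0.5849 -0.1212  0.2246]
scene screwdriver 0.6 [ 0.3782 -0.0501 -0.0018]
top stripper 0.78 [ 0.5662 -0.0404 -0.0008]
top knob 0.41 [ 0.5902 -0.1293  0.2233]
top shank 0.67 [ 0.5788 -0.0852  0.1421]
top slot 0.74 [ 0.5718 -0.035   0.1537]
top slot 0.36 [ 0.5778 -0.0873  0.1429]
top gate_screw 0.88 [ 0.5524 -0.1032  0.1588]
top marker 0.62 [ 0.6076 -0.016   0.152 ]
top psu 0.84 [ 0.6242 -0.3283  0.0022]
top fan 0.84 [0.5536 0.304  0.0006]
top screwdriver 0.83 [ 0.3765 -0.0518 -0.0006]
1.1 [ 0.20184618 -0.51161787  0.23128018] [ 3.14158665e+00 -7.75444563e-06  3.75822790e-01] [ 0.3787101  -0.67194449  0.08287072]
```

View pics/scene0.png

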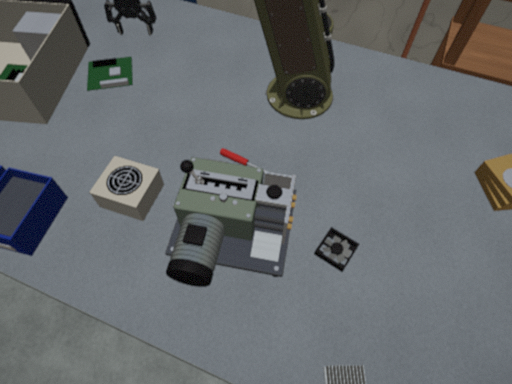

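View pics/top0.png

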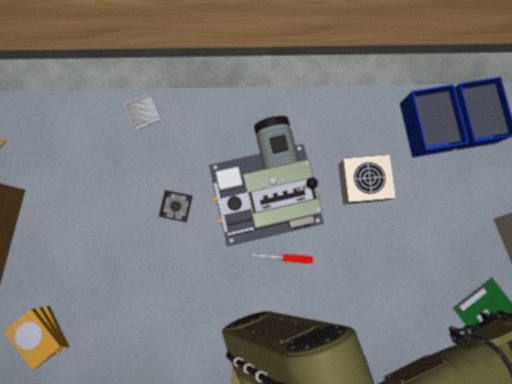

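```bash
python3 - <<'E'
from h import *
im,d=vision.grab_frame("top");c=vision.calibration("top");T=np.array(c["world_from_camera"])
v,u=np.mgrid[0:384,0:512];P=np.stack([(u-c["cx"])/c["fx"]*d,(v-c["cy"])/c["fy"]*d,d],-1)@T[:3,:3].T+T[:3,3]
roi=(P[...,0]>.42)&(P[...,0]<.75)&(P[...,1]>-.2)&(P[...,1]<.12)&(d>0)
for lo,hi in((.142,.165),):
    m=roi&(P[...,2]>lo)&(P[...,2]<hi);q=(P[m][:,:2]*1000).astype(np.float32);print(len(q),cv2.minAreaRect(q))
g=im.astype(int);bright=roi&(P[...,2]>.147)&(P[...,2]<.165)&(g.min(-1)>150)
q=(P[bright][:,:2]*1000).astype(np.float32);print(len(q),cv2.minAreaRect(q))
k=roi&(P[...,2]>.195);print("high",k.sum(),P[k].mean(0),P[k].max(0),P[k].min(0))
mk=roi&(P[...,2]>.165)&(P[...,2]<.195);print(np.round(P[mk],3)[:40])
find("top",["knob","marker","gate_screw","slot","stripper"])
cv2.imwrite("pics/t1.png",cv2.resize(im[140:250,200:330],(780,600*1),interpolation=cv2.INTER_CUBIC))
E
```

```text
4302 ((611.7363891601562, -1.6118927001953125), (267.9185485839844, 277.2219543457031), 11.709863662719727)
1467 ((563.3773193359375, -8.272247314453125), (156.83535766601562, 270.885498046875), 12.016599655151367)
high 123 [ 0.58543239 -0.12020106  0.23173296] [ 0.60385081 -0.10533365  0.24313576] [ 0.56956941 -0.13640696  0.19738651]
[[ 0.743 -0.042  0.165]
 [ 0.731 -0.011  0.165]
 [ 0.73  -0.026  0.167]
 [ 0.729 -0.056  0.168]
 [ 0.721 -0.023  0.165]
 [ 0.715 -0.032  0.165]
 [ 0.714 -0.059  0.166]
 [ 0.712 -0.028  0.165]
 [ 0.701 -0.055  0.168]
 [ 0.614 -0.013  0.178]
 [ 0.615 -0.016  0.172]
 [ 0.612 -0.01   0.176]
 [ 0.612 -0.013  0.173]
 [ 0.611 -0.016  0.179]
 [ 0.612 -0.019  0.173]
 [ 0.612 -0.022  0.172]
 [ 0.609 -0.007  0.176]
 [ 0.609 -0.01   0.174]
 [ 0.61  -0.013  0.171]
 [ 0.609 -0.016  0.175]
 [ 0.61  -0.019  0.17 ]
 [ 0.61  -0.022  0.17 ]
 [ 0.606 -0.007  0.173]
 [ 0.607 -0.01   0.171]
 [ 0.606 -0.013  0.174]
 [ 0.607 -0.016  0.17 ]
 [ 0.606 -0.019  0.176]
 [ 0.605 -0.022  0.177]
 [ 0.606 -0.025  0.172]
 [ 0.603 -0.007  0.174]
 [ 0.603 -0.01   0.178]
 [ 0.603 -0.013  0.173]
 [ 0.603 -0.016  0.174]
 [ 0.603 -0.019  0.175]
 [ 0.603 -0.022  0.174]
 [ 0.603 -0.025  0.177]
 [ 0.601 -0.007  0.168]
 [ 0.601 -0.01   0.171]
 [ 0.6   -0.013  0.177]
 [ 0.599 -0.015  0.178]]
top knob 0.47 [ 0.5855 -0.1271  0.2213]
top marker 0.6 [ 0.6029 -0.0172  0.1502]
top gate_screw 0.62 [ 0.5512 -0.1029  0.1595]
top slot 0.78 [ 0.5733 -0.0372  0.1509]
top slot 0.32 [ 0.6043 -0.0149  0.1507]
top stripper 0.81 [ 0.5664 -0.0381  0.0015]
```

View pics/t1.png

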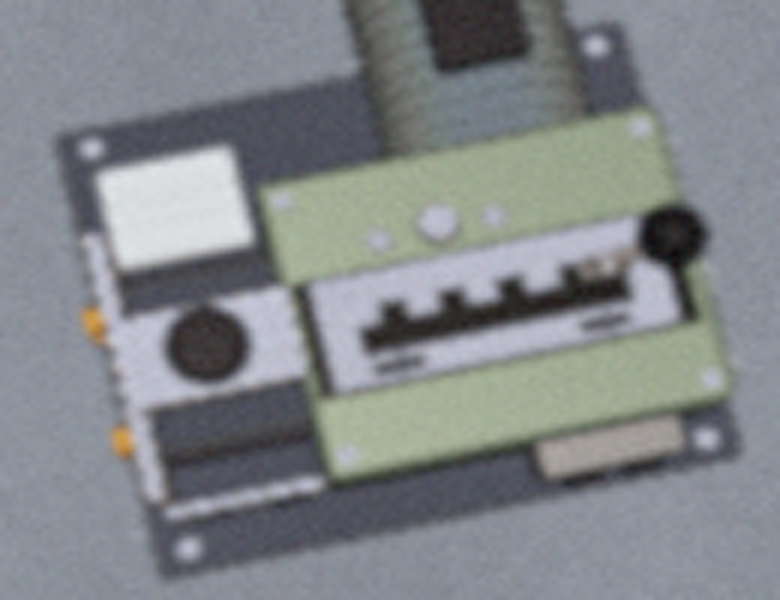

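>>> play_rows(deltas=[20,-9,-40,-0.12,55,-24,-80,-0.26,100,-44,-85,-0.4,145,-64,-85,-0.54,190,-84,-85,-0.68,235,-104,-85,-0.82,280,-124,-85,-0.97,325,-144,-85,-1.12,370,-164,-85,-1.26,415,-184,-85,-1.4], claw=80, squeeze=50)

```text
clock: 2.4
ee_pos: [0.5215, -0.1864, 0.3165]
orientation: [3.141, 0.0, 1.782]
force: [0.2, -1.0, -0.4]
width: 0.08
finger_force: 0.0
```

>>> play_rows(deltas=[25,40,10,0,52,79,20,0,52,79,40,0,52,79,65,0,52,79,90,0,52,79,110,0,52,79,118,0,52,79,118,0])

```text
clock: 3.2
ee_pos: [0.5869, -0.1211, 0.1976]
orientation: [-3.14, -0.001, 1.776]
force: [0.4, 0.1, 0.6]
width: 0.0801
finger_force: 0.0
```

```bash
python3 - <<'E'
from h import *
s=r.observe();print(s["clock"],s["ee_pos"],s["orientation"],s["force"])
im,d=vision.grab_frame("scene");find("scene",["knob"])
cv2.imwrite("pics/s2.png",cv2.resize(im[110:250,130:310],(780,600),interpolation=cv2.INTER_CUBIC))
E
```

```text
3.2 [ 0.58689084 -0.121116    0.19759592] [-3.14024615e+00 -6.74574438e-04  1.77575353e+00] [0.4372783  0.12275248 0.64531193]
scene knob 0.65 [ 0.5527 -0.1002  0.1549]
scene knob 0.52 [ 0.5864 -0.1215  0.226 ]
```

View pics/s2.png

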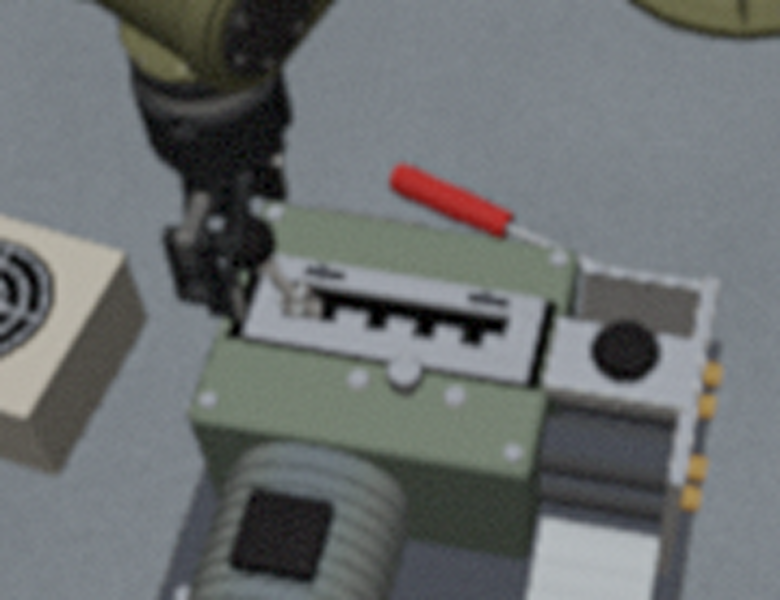

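The picture shows the knob (~250,240) between the fingers, the lever in park at (300,298) and the marker at (405,375), beside the middle notch (~425,325). I'll close on the knob.

>>> play_rows(deltas=[0,0,0,0,0,0,0,0,0,0,0,0,0,0,0,0,0,0,0,0,0,0,0,0], claw=20, squeeze=50)

```text
clock: 3.9
ee_pos: [0.5874, -0.1214, 0.1989]
orientation: [3.14, 0.001, 1.776]
force: [0.6, -1.6, 6.9]
width: 0.0326
finger_force: 49.3
```

>>> play_rows(deltas=[0,-3,0,0,0,-7,0,0,0,-11,0,0,0,-15,0.5,0,0,-19,1,0,0,-21,1,0,0,-21,1,0])

```text
clock: 4.6
ee_pos: [0.5675, -0.1253, 0.1979]
orientation: [3.137, 0.001, 1.775]
force: [12.9, -0.3, 1.9]
width: 0.0322
finger_force: 49.7
```

>>> play_rows(deltas=[0,1.5,0,0,0,3,0,0,0,3,0,0])

```text
clock: 4.9
ee_pos: [0.5699, -0.125, 0.1979]
orientation: [3.14, 0.001, 1.776]
force: [5.5, -1.7, 6.3]
width: 0.0326
finger_force: 50.1
```

```bash
python3 - <<'E'
from h import *
im,d=vision.grab_frame("scene");find("scene",["knob","shank"])
im2,d=vision.grab_frame("top");find("top",["knob","shank"])
a=cv2.resize(im[130:220,160:300],(780,500),interpolation=cv2.INTER_CUBIC)
cv2.imwrite("pics/s3.png",a)
s=r.observe();print(s["ee_pos"],s["force"],s["wrist_torque"])
E
```

```text
scene shank 0.61 [ 0.5675 -0.0931  0.1444]
[ 0.56974857 -0.12498594  0.19787178] [ 4.65043845 -0.6514349   6.7307805 ] [-0.19203194 -1.01228402 -0.09711717]
```

View pics/s3.png

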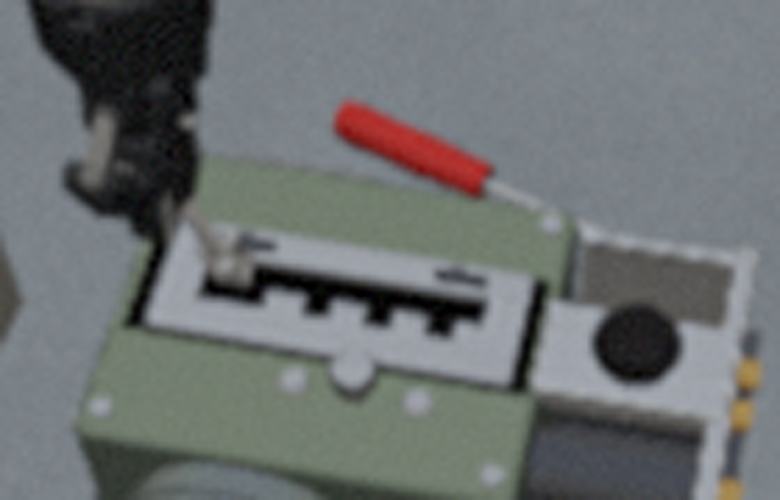

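>>> play_rows(deltas=[4,0,-1.6,0,8,0,-3.2,0,12,0,-4.8,0,16,0,-6.2,0,20,0,-7.5,0,24,0,-8.8,0,28,0,-10,0,32,0,-11,0,32,0,-11,0])

```text
clock: 6.1
ee_pos: [0.5632, -0.0934, 0.2088]
orientation: [3.14, 0.001, 1.776]
force: [5.1, -0.8, 5.3]
width: 0.0327
finger_force: 50.2
```

>>> play_rows(deltas=[6,0,-1.4,0,12,0,-2.6,0,18,0,-3.8,0,24,0,-4.7,0,30,0,-5.4,0,36,0,-6,0,42,0,-6.4,0,48,0,-6.6,0,54,0,-6.7,0,54,0,-6.7,0])

```text
clock: 7.1
ee_pos: [0.5518, -0.0398, 0.2148]
orientation: [-3.141, -0.001, 1.777]
force: [2.9, -0.5, 2.5]
width: 0.0327
finger_force: 50.8
```

```bash
python3 - <<'E'
from h import *
im,d=vision.grab_frame("scene");find("scene",["shank","marker"])
im2,d=vision.grab_frame("top");find("top",["shank","marker"])
a=cv2.resize(im[130:220,160:300],(780,500),interpolation=cv2.INTER_CUBIC)
cv2.imwrite("pics/s4.png",a)
E
```

```text
scene shank 0.65 [ 0.5623 -0.0453  0.1538]
scene shank 0.5 [ 0.6041 -0.013   0.153 ]
scene marker 0.53 [ 0.6082 -0.0112  0.1536]
```

View pics/s4.png

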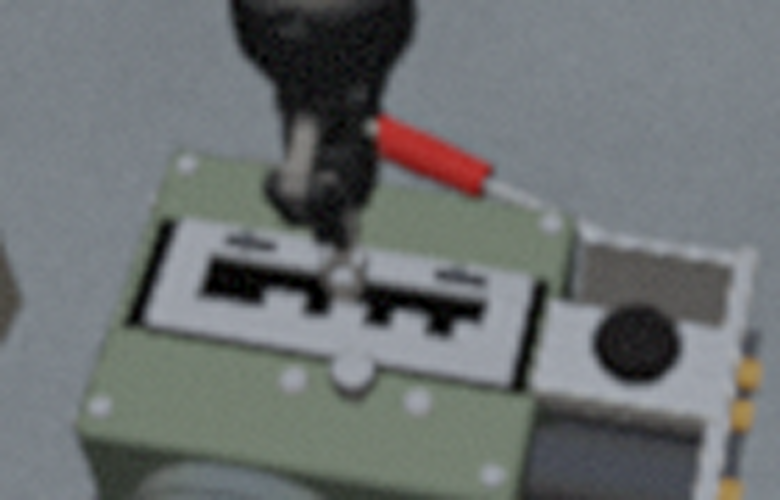

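>>> play_rows(deltas=[3,-1,0,0,6,-1,0,0,10,-1,0.3,0,10,-1,0.3,0])

```text
clock: 7.8
ee_pos: [0.5488, -0.0305, 0.2146]
orientation: [-3.141, -0.0, 1.776]
force: [4.0, 1.1, -0.5]
width: 0.0326
finger_force: 50.7
```

>>> play_rows(deltas=[0,2,0,0,0,4,0,0,0,6,0,0,0,6,0,0])

```text
clock: 8.2
ee_pos: [0.5536, -0.0298, 0.2152]
orientation: [-3.138, -0.001, 1.776]
force: [-14.1, -0.1, 13.3]
width: 0.0327
finger_force: 51.5
```

>>> play_rows(deltas=[0,2,0,0,0,4,0,0,0,6,0,0,0,6,0,0])

```text
clock: 8.6
ee_pos: [0.5593, -0.0289, 0.2151]
orientation: [-3.137, -0.001, 1.776]
force: [-16.5, -1.4, 13.5]
width: 0.0325
finger_force: 51.7
```

>>> play_rows(deltas=[0,-2,0,0,0,-4,0,0,1,-4,0,0,2,-4,0,0,3,-4,0.2,0,4,-4,0.3,0,5,-4,0.4,0,6,-4,0.5,0,6,-4,0.5,0], squeeze=20)

```text
clock: 9.5
ee_pos: [0.5561, -0.0237, 0.215]
orientation: [3.14, 0.001, 1.776]
force: [1.6, -0.6, 8.8]
width: 0.0326
finger_force: 51.2
```

>>> play_rows(deltas=[1,0,0,0,2,0,0.1,0,3,0,0.2,0,3,0,0.2,0])

```text
clock: 9.9
ee_pos: [0.5555, -0.0207, 0.2148]
orientation: [3.14, 0.001, 1.776]
force: [2.0, -1.2, 7.3]
width: 0.0327
finger_force: 51.2
```

>>> play_rows(deltas=[1,0,0,0,2,0,0.2,0,3,0,0.4,0,3,0,0.4,0])

```text
clock: 10.3
ee_pos: [0.5549, -0.0178, 0.2145]
orientation: [3.14, 0.001, 1.776]
force: [1.4, -0.2, 7.5]
width: 0.0328
finger_force: 51.2
```

>>> play_rows(deltas=[0,2,0,0,0,4,0,0,0,4,0,0])

```text
clock: 10.6
ee_pos: [0.5581, -0.017, 0.214]
orientation: [-3.141, 0.0, 1.776]
force: [-2.8, -2.1, 7.5]
width: 0.0328
finger_force: 51.6
```

>>> play_rows(deltas=[1,0,0,0,2,0,0.2,0,3,0,0.4,0,3,0,0.4,0])

```text
clock: 11.0
ee_pos: [0.5578, -0.0142, 0.2137]
orientation: [3.141, 0.001, 1.776]
force: [-0.6, -2.9, 7.6]
width: 0.0328
finger_force: 51.5
```

>>> play_rows(deltas=[0,2,0,0,0,4,0,0,0,6,0,0,0,6,0,0])

```text
clock: 11.4
ee_pos: [0.5639, -0.0118, 0.2139]
orientation: [3.141, -0.001, 1.776]
force: [-0.5, 6.3, 9.0]
width: 0.033
finger_force: 51.6
```

```bash
python3 - <<'E'
from h import *
im,d=vision.grab_frame("scene");find("scene",["shank"])
a=cv2.resize(im[145:205,180:280],(800,480),interpolation=cv2.INTER_CUBIC)
cv2.imwrite("pics/s5.png",a)
E
```

```text
scene shank 0.6 [ 0.5638 -0.0295  0.1535]
```

View pics/s5.png

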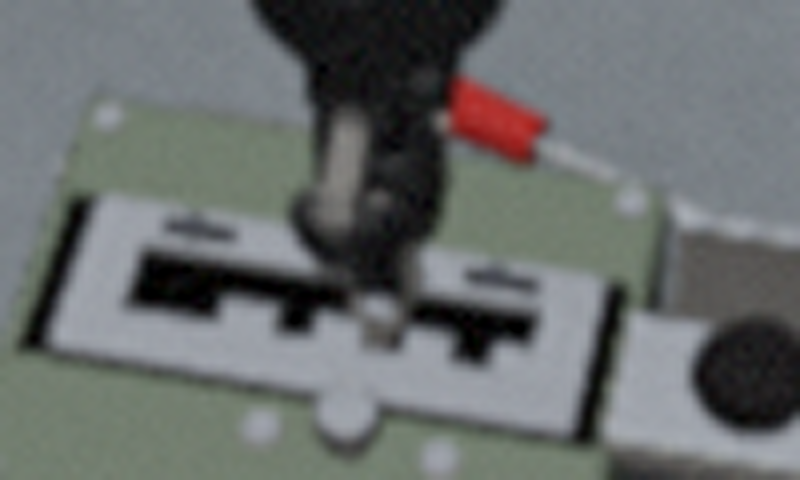

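The shank now sits in the middle notch at (380,335). I'll follow it home, then open.

>>> play_rows(deltas=[1,2,0,0,1,4,0,0,1,6,0,0,1,6,0,0])

```text
clock: 11.9
ee_pos: [0.5691, -0.0101, 0.2138]
orientation: [-3.141, -0.0, 1.776]
force: [-4.4, 2.1, 10.1]
width: 0.0327
finger_force: 51.7
```

>>> play_rows(deltas=[0,0,0,0,0,0,0,0,0,0,0,0,0,0,0,0,0,0,0,0], claw=80)

```text
clock: 12.4
ee_pos: [0.5692, -0.0105, 0.213]
orientation: [-3.141, -0.0, 1.776]
force: [0.1, -0.2, 0.6]
width: 0.0802
finger_force: 0.0
```

>>> play_rows(deltas=[0,0,-10,0,0,0,-30,0,0,0,-60,0,0,0,-90,0,-20,-40,-100,0,-60,-80,-110,0,-90,-120,-110,0,-120,-150,-110,0,-120,-150,-110,0])

```text
clock: 13.3
ee_pos: [0.4443, -0.162, 0.3246]
orientation: [3.141, 0.002, 1.771]
force: [0.5, 0.3, 0.8]
width: 0.0799
finger_force: 0.0
```

```bash
python3 - <<'E'
from h import *
s=r.observe();print(s["clock"],s["ee_pos"],s["force"])
im,d=vision.grab_frame("scene");find("scene",["knob","shank","marker"])
im2,d=vision.grab_frame("top");find("top",["knob","shank","marker"])
a=cv2.resize(im[145:205,180:280],(800,480),interpolation=cv2.INTER_CUBIC)
cv2.imwrite("pics/s6.png",a)
E
```

```text
13.3 [ 0.44433505 -0.16200658  0.32455716] [0.51140069 0.29841038 0.80594915]
scene knob 0.65 [ 0.566  -0.0366  0.1577]
scene knob 0.43 [ 0.5645 -0.0128  0.2415]
scene shank 0.77 [ 0.5653 -0.0277  0.1525]
scene marker 0.6 [ 0.6055 -0.0144  0.1524]
top knob 0.7 [ 0.5652 -0.0179  0.2384]
top marker 0.49 [ 0.6052 -0.0179  0.1517]
top marker 0.47 [0.5519 0.3024 0.0009]
```

View pics/s6.png

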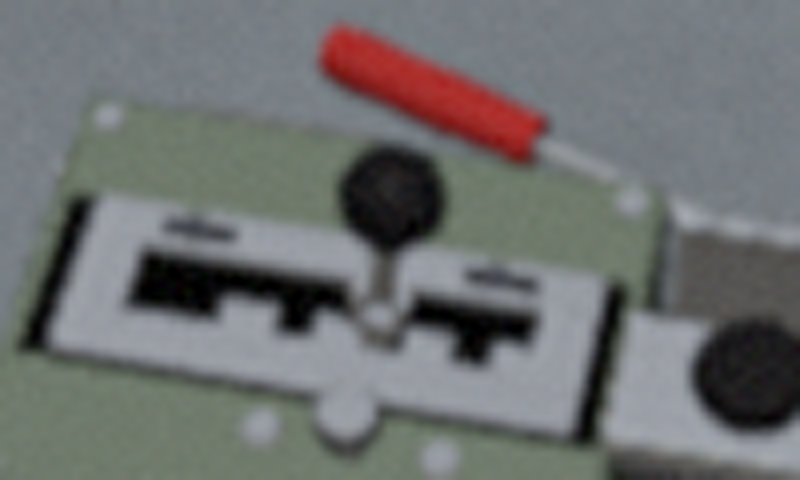

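The shank fills the middle notch (380,335) beside the marker (348,415). The knob is at its expected home position, (0.565, -0.013), and the robot is clear.

```bash
python3 -c "
from h import *
print(r.finish_job())"
```

```text
the job is handed in; nothing more can be done
None
```

I moved the feed lever from park into the middle narrow notch beside the marker screw, let go of it and handed the job in at about 13 s; the last picture shows it home with the robot clear, but the judge returned no verdict.

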